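# Slide the locked length stop home on a framing rail

### The job

On the framer's measuring rail, press the orange lock button on top of the blue carriage and keep it held down while you slide the carriage along the rail until it rests fully against the dark end stop with the red face. Only then let the button come up again, so that the carriage stays locked there, and move clear. Only press and push, with the fingertips; leave the moulding, glue bottle, corner sample and tape measure where they are.

Things in the scene. Friction and masses are not known exactly. Their poses are not given: they have to be found in the camera images.
- button_top (a point): centre of the top of the orange ribbed lock button in the blue carriage; rides with the button. Face 44 mm across the rail (x) by 52 mm along it (y), z up. Released, it stands 4.5 mm above the carriage's flat top, 68 mm above the table. Its +y is the sliding direction towards the stop. Nothing to hook behind: fingertips pressing on it drag the carriage by friction
- button (a joint): how far the lock button is pressed (m): 0 released, 0.006 fully down. Sprung: starts to move at about 3 N, fully down at 5.5 N. Its latch is free from about 0.003; press 0.004 or more and keep it there all the way. The latch has two notches, one where the carriage is parked at the start and one at the stop (2 mm of play)
- carriage (a joint): distance (m) the carriage has slid from where it was parked, growing towards the stop (+y of the rail); starts at 0, locked. With the button held down it slides with 1 N of friction plus light damping (5 N per m/s)
- carriage_face (a point): centre of the carriage's leading end face (facing +y, the stop), 50 mm in +y from the middle of the button and 27 mm below the released button's top. The blue carriage is 90 mm across the rail, 100 mm long, its flat top 64 mm above the table; it straddles the rail and cannot be lifted off
- stop_face (a point): centre of the red face of the dark steel end stop (its top front edge is red too) (facing -y, the carriage), 41.5 mm above the table. The stop is a block 90 mm across the rail, 33 mm long, its top 58.5 mm above the table with two 6 mm screw heads on it; it is clamped and does not move. The carriage is home when carriage_face meets stop_face
- rail: aluminium measuring rail, fixed on the table, 70 mm wide (its x), 482 mm long (its y), 30 mm high, with a yellow scale and a fixed grey park clamp behind the parked carriage; origin at the centre of its underside, z up. The carriage slides along its +y
- moulding: loose stick of dark frame moulding, 34 x 240 x 22 mm, long along its y, lying beside the rail on the robot's side; origin at the centre of its underside. Leave alone
- glue: loose white glue bottle with a red cap, 48 mm across, 115 mm tall, standing beyond the rail; origin at the centre of its base. Leave alone
- sample: loose L-shaped corner sample of brown moulding, 90 x 90 x 18 mm, lying beyond the rail; origin at the middle of its underside. Leave alone
- tape: loose yellow tape measure, 62 x 34 x 50 mm, standing beyond the rail; origin at the centre of its underside. Leave alone

How it is judged:
By the outcome, as a careful person would: the job done as asked, in the order asked, and still so for the second after the job is handed in, with the robot touching nothing.
It also fails if it takes over 38 s, if anything falls off the work surface, if the arm or the gripper's body presses on something with over 40 N, if the wrist force passes 120 N, or if a joint passes its speed limit or range.

### The arm

A 6-joint arm with a two-finger parallel gripper is mounted at the origin on the work surface. World frame = base frame: x ahead of the robot, y to its left, z up, the work surface at z = 0. Lengths are in mm, angles in rad, forces in N, time in s.
With the tool pointing down it reaches from about 325 to 775 mm from the base axis. Payload 5.5 kg.
Tool frame: the origin (TCP) lies midway between the tips of the shut fingers; the grasp point (between the pads) lies r.hold_point_z behind it (r.hold_point_z is the distance from the TCP to the grasp point, in mm); z points along the fingers, y is the line along which they close (so a half turn about z gives the same grasp; the last joint's range is limited). The gripper opens to 85 mm and grips with 20 to 120 N. Pads are 22 mm wide; open, the fingers measure 114 mm over their backs; the gripper's body (76 mm by 85 mm) begins 54 mm behind the grasp point. The pads swing forward as they close: fully open they stand 13 mm farther back than shut.
Start: joints at [1.103, 0.091, 1.231, -0, 1.82, -0.057], TCP at [239.612, 550.093, 231.275] pointing down, gripper open.
Joint ranges: [-2.87, 2.87], [-0.86, 2.18], [0.17, 2.46], [-1.51, 4.65], [0.06, 2.69], [-2.65, 2.65]. Speed limits (rad/s): [2.57, 2.57, 3.01, 3.14, 3.14, 3.14].

### API

Orientations are given as a unit quaternion [w, x, y, z].
In Python, from cell import r, viewer, ticket gives the robot as it stands.
- The arm moves only by the tool jog_arm, never from a script. Its argument "rows" is a list of rows, each a list of 5 numbers: the opening, from 0 (shut) to 1 (fully open), then the shift along the tool's x, y, z in m, then the turn about the tool's z in rad. In form: [[claw, tx, ty, tz, yaw], ...]. A call has 1 to 8 rows; each row shifts and turns the commanded pose from where the row before left it, along the tool's axes as they then stand; what a row does not reach is not made up. A row lasts 1/10 s, in which the tool goes at most 50 mm and 8.59 degrees, less where a joint would pass 70% of its speed; a pose out of reach is approached as far as the arm can. A call is refused whole if a number of a shift passes 0.05 or a number of a turn 0.15, either way. A call with a gripper value outside its range is refused whole. The fingers move at their own pace and stop on an object; "newtons" is the grip in N (left out, the last holds). Time passes only in rows, so rows that do not move let the fingers close. It gives the time, the measured TCP pose, the force, the opening and the grip force at its end, in the units of the state.
- r.sense(): the state, without advancing time (a new reading comes with each control period).
- viewer.capture(name): name is "scene" or "top" or "wrist"; returns a dict with "img" (420x560x3 uint8, blue, green, red), "fx", "fy", "cx", "cy" (pixels), "R" (3x3) and "t" (3): a world point X has camera coordinates R X + t; the wrist camera has in their place "hand_eye" (4x4, takes a point from camera to tool coordinates, whose origin is the TCP and whose axes are the flange's). Camera axes: x right, y down, z forward; pixel columns grow to the right and rows downward; lengths in mm; the calibration is good to about 2 mm. A picture is of the moment at which its call begins: read the wrist's pose just before it. There is no depth.
- ticket.finish_job(): hands the job in; it is judged then, once.
The state is a dict: "time_s": time; "joints": joint angles; "qvel": joint speeds; "tau": joint torques, N m; "position": TCP position; "orientation": TCP orientation; "force": force on the tool from outside, world axes, zero at the start; "ft_torque": the same for the moment, N m; "width": finger opening in mm; "grip_force": force on a finger pad.
Only numpy, scipy, OpenCV 4.12 (cv2) and the standard library are available. Lean on these libraries where they do the work, as an engineer would, in place of code of your own. Each camera call takes 0.05 s, during which the arm holds its last target. There are 200 camera calls.

## Working session

There is one attempt and no reset: what is moved stays moved. The work goes in short steps, Python scripts to look and compute and a tool call to move; the robot and the scene stay as the last step left them, time stands still between calls to the robot, and variables do not carry over. Pictures are saved under pics/ and viewed, at most 10 in all, crops included, and the job is handed in when it is done.

Besides the shell and the picture viewer there is one more tool, called after "Emit:" as a command line: name --pt "numbers of a row" for each row, then --argument value for the rest. jog_arm: Moves the arm, as the interface text tells. Its arguments: {"type":"object","properties":{"rows":{"type":"array"},"newtons":{"type":"number"}},"required":["rows"]}

```bash
mkdir -p pics; ls
python3 - <<'E'
from cell import r,viewer
import cv2,numpy as np,pickle
s=r.sense();print(s,r.hold_point_z)
d={n:viewer.capture(n) for n in("scene","top","wrist")}
pickle.dump((s,d),open('d0.pkl','wb'))
for n in d: cv2.imwrite(f'pics/{n}0.png',d[n]['img'])
for n in d: print(n,{k:np.round(v,3).tolist() for k,v in d[n].items() if k!='img'})
E
```

```text
pics
{'time_s': 0.0, 'joints': array([ 1.10327901e+00,  9.18801780e-02,  1.23189158e+00, -1.80858115e-05,
        1.81982715e+00, -5.67073249e-02]), 'qvel': array([-0.00125315, -0.00200676,  0.00018044,  0.00035527,  0.0001892 ,
        0.0012865 ]), 'tau': array([ 1.53249413e-03, -4.58758664e+01, -4.17996848e+01, -1.82910167e-04,
        1.25236425e-02,  1.70897174e-06]), 'position': array([239.49030776, 549.81213089, 230.13490597]), 'orientation': array([-2.51465860e-04,  2.03965731e-01,  9.78977515e-01, -9.71140408e-04]), 'force': array([-0.22819781, -0.28367606,  0.42428394]), 'ft_torque': array([ 0.07557799, -0.02976919,  0.03909325]), 'grip_force': 0.0, 'width': 85.34030540120763} 18.700000000000003
scene {'fx': 395.884, 'fy': 395.884, 'cx': 288.309, 'cy': 211.088, 'R': [[0.344, 0.939, 0.002], [0.739, -0.27, -0.617], [-0.579, 0.214, -0.787]], 't': [-250.141, -405.822, 1092.23]}
top {'fx': 506.936, 'fy': 506.936, 'cx': 275.485, 'cy': 202.066, 'R': [[-0.023, -1.0, 0.009], [-0.995, 0.022, -0.101], [0.1, -0.011, -0.995]], 't': [45.658, 627.631, 763.453]}
wrist {'fx': 330.911, 'fy': 330.911, 'cx': 282.603, 'cy': 205.5, 'hand_eye': [[-0.001, -0.95, -0.314, 80.019], [1.0, -0.0, -0.001, 0.471], [0.001, -0.314, 0.95, -143.065], [0.0, 0.0, 0.0, 1.0]]}
```

View pics/scene0.png

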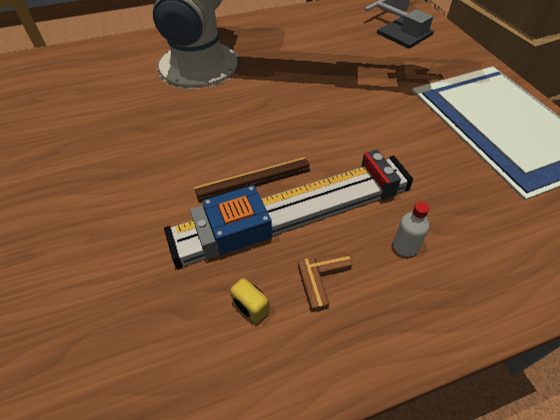

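View pics/top0.png

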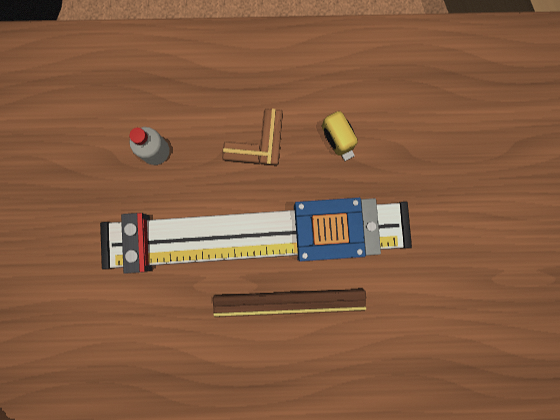

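The top view shows the orange button at about (331,229) and the red edge of the stop at about (148,240). In the scene view they are at (237,209) and (375,172). Next I triangulate both.

```bash
cat > h.py <<'E'
import cv2,numpy as np
def ray(c,p):
    R,t=np.array(c['R']),np.array(c['t'])
    d=R.T@np.array([(p[0]-c['cx'])/c['fx'],(p[1]-c['cy'])/c['fy'],1])
    return -R.T@t,d/np.linalg.norm(d)
def plane(c,p,z):
    o,d=ray(c,p);return o+d*(z-o[2])/d[2]
def tri(a,p,b,q):
    o1,d1=ray(a,p);o2,d2=ray(b,q)
    k=np.linalg.lstsq(np.c_[d1,-d2],o2-o1,rcond=None)[0]
    x,y=o1+k[0]*d1,o2+k[1]*d2
    return (x+y)/2,np.linalg.norm(x-y)
def wristcam(c,s):
    from scipy.spatial.transform import Rotation as Ro
    q=s['orientation'];H=np.array(c['hand_eye'])
    Rw=Ro.from_quat(np.r_[q[1:],q[0]]).as_matrix()@H[:3,:3]
    p=Ro.from_quat(np.r_[q[1:],q[0]]).as_matrix()@H[:3,3]+s['position']
    return dict(c,R=Rw.T,t=-Rw.T@p)
def blob(img,lo,hi,box=None):
    """largest blob of hue range lo..hi: minAreaRect of it, closed over the ribs"""
    h=cv2.cvtColor(img,cv2.COLOR_BGR2HSV)
    m=cv2.inRange(h,(lo,170,90),(hi,255,255))
    if box is not None:
        k=np.zeros_like(m);k[box[1]:box[3],box[0]:box[2]]=255;m&=k
    m=cv2.morphologyEx(m,cv2.MORPH_CLOSE,np.ones((5,5)))
    cs=cv2.findContours(m,cv2.RETR_EXTERNAL,cv2.CHAIN_APPROX_NONE)[0]
    if not cs:return None
    c=max(cs,key=cv2.contourArea)
    return cv2.minAreaRect(c),cv2.contourArea(c)
E
python3 - <<'E'
import pickle,numpy as np,cv2
from h import *
s,d=pickle.load(open('d0.pkl','rb'));T,S=d['top'],d['scene']
np.set_printoptions(precision=1,suppress=True)
bt=blob(T['img'],5,14,(305,205,355,255));bs=blob(S['img'],5,14,(215,190,260,225))
print(bt,bs)
X,e=tri(T,bt[0][0],S,bs[0][0]);print('button',X,e)
print('at z=68',plane(T,bt[0][0],68),plane(S,bs[0][0],68))
print('corners',[plane(T,p,68) for p in cv2.boxPoints(bt[0])])
for n,c,b in(('t',T,(135,205,155,275)),('s',S,(355,145,405,200))):
    h=cv2.cvtColor(c['img'],cv2.COLOR_BGR2HSV)
    m=(cv2.inRange(h,(0,150,60),(4,255,255))|cv2.inRange(h,(172,150,60),(180,255,255)))
    k=np.zeros_like(m);k[b[1]:b[3],b[0]:b[2]]=255;m&=k
    ys,xs=np.nonzero(m);print(n,len(xs),xs.min(),xs.max(),ys.min(),ys.max())
    print(cv2.boxPoints(cv2.minAreaRect(np.c_[xs,ys].astype(np.float32))))
a=T['img'][195:285,95:215];b=S['img'][140:215,340:440]
a=cv2.resize(a,(480,360),interpolation=0);b=cv2.resize(b,(480,360),interpolation=0)
cv2.imwrite('pics/stop.png',np.vstack([a,b])[:600] if 0 else cv2.resize(np.hstack([a,b]),(800,300)))
E
```

```text
(((313.0516052246094, 222.23487854003906), (5.130330562591553, 16.76305389404297), 17.354022979736328), 2.5) (((235.49493408203125, 208.921630859375), (19.734228134155273, 30.858539581298828), 72.25532531738281), 542.5)
button [590.5 -34.9  72. ] 23.909909509451126
at z=68 [593.4 -23.6  68. ] [583.9 -46.   68. ]
corners [array([582.8, -15.9,  68. ]), array([606.5, -24.1,  68. ]), array([604. , -31.3,  68. ]), array([580.3, -23.1,  68. ])]
t 422 137 148 213 271
[[136.9 213. ]
 [146.1 212.7]
 [148.3 270.8]
 [139.1 271.1]]
s 306 364 389 152 186
[[358.4 157.2]
 [366.9 150.8]
 [389.8 181.4]
 [381.3 187.8]]
```

View pics/stop.png

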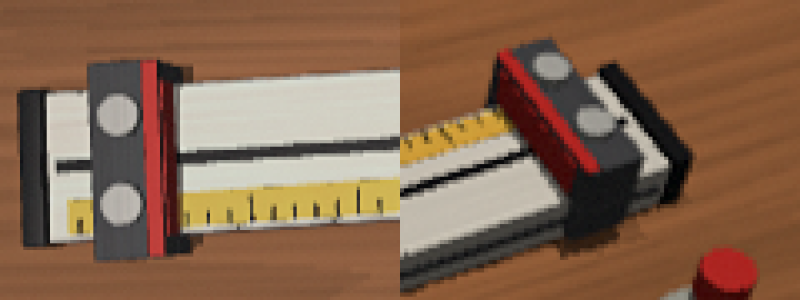

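The crop shows the stop's top front edge, where bright red meets dark red. In the top view it runs from about (142,213) to (145,272), and in the scene view from about (365,155) to (387.5,183). The button mask failed in the top view because the hue range was too tight, so I widen it.

```bash
sed -i 's/(lo,170,90)/(lo,190,130)/; s/np.ones((5,5))/np.ones((7,7))/' h.py
python3 - <<'E'
import pickle,numpy as np,cv2
from h import *
s,d=pickle.load(open('d0.pkl','rb'));T,S=d['top'],d['scene']
np.set_printoptions(precision=1,suppress=True)
print(cv2.cvtColor(T['img'],cv2.COLOR_BGR2HSV)[229,310:352:3].tolist())
bt=blob(T['img'],3,20,(305,205,355,255));bs=blob(S['img'],3,20,(215,190,260,225))
print(bt,bs)
X,e=tri(T,bt[0][0],S,bs[0][0]);print('button',X,e)
c=[plane(T,p,68) for p in cv2.boxPoints(bt[0])];print('corners',np.array(c))
A,e=tri(T,(143.5,242.5),S,(376.2,169.3));print('stop',A,e)
p,q=plane(T,(142.1,213),58.5),plane(T,(144.8,272),58.5);print(p,q,np.linalg.norm(p-q),(p+q)/2)
v=A-X;print('dir',np.arctan2(-v[0],v[1]),np.hypot(v[0],v[1])-50)
e1,e2=plane(T,(298,224+12),30),plane(T,(150,238+6),30)
print('rail line top cam: ',end='')
# direction from the dark groove line on the rail
L=[plane(T,p,30) for p in((160,241.5),(290,234))];w=L[1]-L[0];print(np.arctan2(w[0],-w[1]))
E
```

```text
[[106, 148, 131], [11, 187, 135], [15, 153, 207], [16, 122, 130], [15, 153, 207], [11, 122, 94], [15, 153, 208], [16, 125, 131], [15, 153, 207], [16, 126, 132], [15, 154, 205], [11, 103, 82], [15, 153, 206], [106, 152, 121]]
None (((235.75, 208.75003051757812), (18.973661422729492, 30.04163360595703), 71.56504821777344), 509.0)Traceback (most recent call last):
  File "<stdin>", line 8, in <module>
TypeError: 'NoneType' object is not subscriptable
```

```bash
sed -i 's/(lo,190,130)/(lo,95,75)/' h.py
cat > m.py <<'E'
import pickle,numpy as np,cv2
from h import *
s,d=pickle.load(open('d0.pkl','rb'));T,S=d['top'],d['scene']
np.set_printoptions(precision=1,suppress=True)
bt=blob(T['img'],5,22,(306,208,356,250));bs=blob(S['img'],3,22,(218,194,256,224))
print(bt,bs)
X,e=tri(T,bt[0][0],S,bs[0][0]);print('button',X,e)
c=[plane(T,p,68) for p in cv2.boxPoints(bt[0])];print('corners',np.array(c))
A,e=tri(T,(143.5,242.5),S,(376.2,169.3));print('stop',A,e)
p,q=plane(T,(142.1,213),58.5),plane(T,(144.8,272),58.5);print(p,q,np.linalg.norm(p-q),(p+q)/2)
v=A-X;print('dir',np.arctan2(-v[0],v[1]),np.hypot(v[0],v[1])-50)
L=[plane(T,p,30) for p in((160,241.5),(290,234))];w=L[0]-L[1];print('groove',np.arctan2(-w[0],w[1]))
E
python3 m.py
```

```text
(((330.04998779296875, 228.64996337890625), (29.83493995666504, 34.82020950317383), 85.60128784179688), 978.5) (((235.50001525878906, 209.00001525878906), (21.187259674072266, 31.306547164916992), 71.56504821777344), 585.5)
button [583.6 -47.3  67.9] 2.7013092987
corners [[604.  -21.7  68. ]
 [606.9 -73.7  68. ]
 [562.5 -75.4  68. ]
 [559.7 -23.7  68. ]]
stop [570.8 235.1  54.3] 6.95384804276213
[613.7 233.   58.5] [525.4 228.7  58.5] 88.39984834350724 [569.6 230.9  58.5]
dir 0.045028978729365 232.72971237703155
groove 0.03453715097130711
```

The measurements are consistent with the text. The button is at (583.3,-48.6,67.9) and measures 52x44 mm; the stop face is at about (570,231). The rail yaw is about 0.049 rad and the travel about 230 mm. I turn the tool so its y lies along the rail, shut the fingers and go over the button.

Emit:
jog_arm --pt "0 0 0 0 -0.115" --pt "0 0 0 0 -0.115" --pt "0 0 0 0 -0.115" --pt "0 0 0 0 -0.115" --pt "0 -0.02 -0.038 0 0" --pt "0 -0.02 -0.038 0 0" --pt "0 -0.02 -0.038 0 0" --pt "0 -0.02 -0.038 0 0" --newtons 40

```text
time_s: 0.95
position: [327.4, 400.7, 230.9]
orientation: [-0.0, -0.025, 1.0, -0.0]
force: [1.6, -0.6, 0.3]
width: 0.1
grip_force: 0.0
```

Emit:
jog_arm --pt "0 -0.02 -0.038 0 0" --pt "0 -0.02 -0.038 0 0" --pt "0 -0.02 -0.038 0 0" --pt "0 -0.02 -0.038 0 0" --pt "0 -0.02 -0.038 0 0" --pt "0 -0.02 -0.038 0 0" --pt "0 -0.02 -0.038 0 0" --pt "0 -0.02 -0.038 0 0"

```text
time_s: 1.75
position: [502.3, 104.7, 231.1]
orientation: [-0.0, -0.025, 1.0, 0.0]
force: [0.0, 0.5, -0.4]
width: -0.0
grip_force: 0.0
```

Emit:
jog_arm --pt "0 -0.02 -0.038 0 0" --pt "0 -0.02 -0.038 0 0" --pt "0 0 0 0 0" --pt "0 0 0 0 0"

```text
time_s: 2.15
position: [545.4, 31.8, 230.5]
orientation: [-0.001, -0.024, 1.0, 0.0]
force: [-0.4, 0.4, -0.4]
width: -0.1
grip_force: 0.0
```

Run:
```python
from cell import r,viewer
from h import *
import pickle
s=r.sense();c=viewer.capture("wrist");pickle.dump((s,c),open('w1.pkl','wb'))
print(s['position'],s['orientation'],s['force']);cv2.imwrite('pics/w1.png',c['img'])
W=wristcam(c,s);b=blob(c['img'],5,22);print(b)
if b: print(plane(W,b[0][0],68))
```

```text
[545.41627781  31.80855113 230.52090572] [-7.98704501e-04 -2.35778852e-02  9.99721659e-01  2.24537013e-04] [-0.42166485  0.43968627 -0.35963483]
(((279.5, 209.5), (419.0, 559.0), 90.0), 187569.0)
[570.22126745  29.81996242  68.        ]
```

View pics/w1.png

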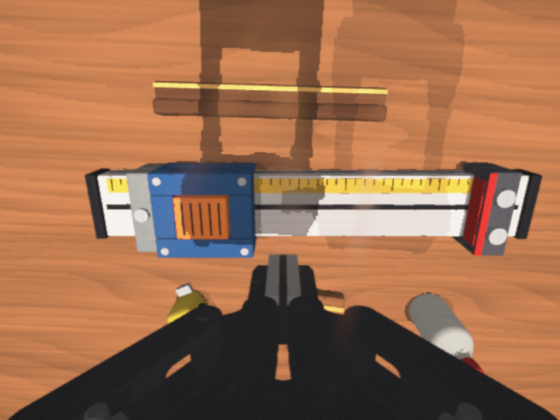

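The wrist view shows the button at about (202,218), the carriage's leading edge at about x=255 and the red stop edge at about x=482. The rail is nearly level in the image. I cast these rays as a check.

Run:
```python
from h import *
import pickle
np.set_printoptions(precision=1,suppress=True)
s,c=pickle.load(open('w1.pkl','rb'));W=wristcam(c,s)
b=blob(c['img'],3,14,(170,192,232,242));print(b,plane(W,b[0][0],68))
print(np.array([plane(W,p,68) for p in cv2.boxPoints(b[0])]))
s0,d=pickle.load(open('d0.pkl','rb'))
print(tri(W,b[0][0],d['top'],(330.05,228.65)))
g=[plane(W,p,30) for p in((270,207),(460,208.5))];w=g[1]-g[0];print('groove',np.arctan2(-w[0],w[1]))
print('lead edge',plane(W,(255,210),63.5),'stop',plane(W,(484,212),58.5))
h=cv2.cvtColor(c['img'],cv2.COLOR_BGR2HSV)
for y in(190,212,235): print(y,c['img'][y,466:500:2].tolist())
```

```text
(((201.0, 216.5), (43.0, 56.0), 90.0), 2283.5) [581.1 -47.   68. ]
[[560.3 -73.2  68. ]
 [557.8 -19.4  68. ]
 [602.8 -19.5  68. ]
 [605.5 -75.8  68. ]]
(array([583.7, -49.1,  60.8]), np.float64(0.7711896510651616))
groove 0.03842478203857239
lead edge [573.4   5.6  63.5] stop [566.5 236.   58.5]
190 [[82, 220, 245], [55, 145, 188], [41, 99, 133], [27, 34, 96], [29, 32, 101], [29, 30, 100], [29, 30, 100], [24, 27, 99], [30, 31, 107], [42, 41, 90], [46, 46, 125], [57, 62, 234], [57, 62, 238], [59, 64, 238], [84, 83, 184], [98, 95, 100], [93, 92, 94]]
212 [[102, 107, 117], [35, 36, 97], [26, 26, 99], [25, 26, 99], [28, 30, 100], [27, 29, 94], [35, 36, 138], [45, 45, 132], [44, 46, 154], [56, 62, 237], [58, 62, 238], [60, 64, 235], [93, 92, 154], [101, 99, 101], [102, 99, 102], [103, 99, 101], [102, 98, 102]]
235 [[28, 29, 101], [26, 30, 100], [29, 31, 100], [26, 28, 101], [41, 44, 166], [46, 44, 83], [51, 54, 209], [57, 62, 237], [58, 63, 238], [57, 61, 221], [81, 81, 97], [100, 101, 105], [199, 203, 211], [220, 223, 228], [218, 221, 226], [220, 222, 228], [218, 220, 226]]
```

Emit:
jog_arm --pt "0 -0.011 -0.027 0 0" --pt "0 -0.011 -0.027 0 0" --pt "0 -0.011 -0.0275 0 0" --pt "0 0 0 0.04 0" --pt "0 0 0 0.04 0" --pt "0 0 0 0.04 0" --pt "0 0 0 0.025 0" --pt "0 0 0 0 0"

```text
time_s: 3.0
position: [579.4, -45.2, 81.3]
orientation: [-0.004, -0.026, 1.0, 0.001]
force: [0.0, 1.1, -0.3]
width: -0.1
grip_force: 0.0
```

Emit:
jog_arm --pt "0 0 0 0 0" --pt "0 0 0 0 0"

```text
time_s: 3.2
position: [583.6, -46.7, 89.2]
orientation: [0.002, -0.025, 1.0, -0.0]
force: [-0.2, 0.2, -0.7]
width: -0.1
grip_force: 0.0
```

Emit:
jog_arm --pt "0 0 0 0.004 0" --pt "0 0 0 0.004 0" --pt "0 0 0 0.004 0" --pt "0 0 0 0 0" --pt "0 0 0 0 0" --pt "0 0 0 0 0"

```text
time_s: 3.8
position: [582.4, -47.3, 74.3]
orientation: [0.0, -0.025, 1.0, -0.0]
force: [-0.1, 0.1, -0.2]
width: -0.3
grip_force: 0.0
```

Run:
```python
from cell import r,viewer
import cv2,numpy as np
s=r.sense();print(s['position'],s['force'])
t=viewer.capture('top')['img'][170:290,250:410];c=viewer.capture('scene')['img'][150:270,170:330]
cv2.imwrite('pics/c1.png',cv2.resize(np.hstack([t,c]),(800,300),interpolation=2))
```

```text
[582.44539284 -47.33208948  74.34451432] [-0.05705356  0.12687155 -0.23168892]
```

View pics/c1.png

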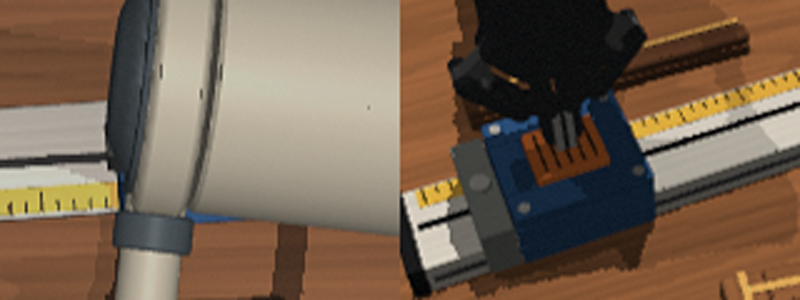

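The shut fingertips stand just over the middle of the orange button, at about (568,140) in the right half of the crop. I press down in small steps.

Emit:
jog_arm --pt "0 0 0 0.003 0" --pt "0 0 0 0.003 0" --pt "0 0 0 0.002 0" --pt "0 0 0 0.002 0" --pt "0 0 0 0 0" --pt "0 0 0 0 0"

```text
time_s: 4.5
position: [582.6, -47.3, 64.7]
orientation: [0.0, -0.025, 1.0, -0.0]
force: [-1.3, 0.2, 4.4]
width: -0.1
grip_force: 2.1
```

Emit:
jog_arm --pt "0 0 0 0.002 0" --pt "0 0 0 0.002 0" --pt "0 0 0 0.001 0" --pt "0 0 0 0 0" --pt "0 0 0 0 0"

```text
time_s: 5.0
position: [582.8, -47.3, 62.4]
orientation: [0.001, -0.025, 1.0, -0.0]
force: [-6.9, 0.4, 16.4]
width: -0.4
grip_force: 8.4
```

The button has bottomed at 16 N. I start the slide gently and relieve the sideways load.

Emit:
jog_arm --pt "0 0.001 0.001 0 0" --pt "0 0 0.002 0 0" --pt "0 0 0.004 0 0" --pt "0 0 0.005 0 0" --pt "0 0 0.005 0 0" --pt "0 0 0.003 0 0" --pt "0 0 0 0 0" --pt "0 0 0 0 0"

```text
time_s: 5.8
position: [581.7, -27.2, 62.4]
orientation: [0.002, -0.025, 1.0, -0.0]
force: [-3.2, 0.5, 15.4]
width: -0.1
grip_force: 7.4
```

```bash
cat > look.py <<'E'
import sys
from cell import r,viewer
import cv2,numpy as np
from h import *
s=r.sense();print(s['position'].round(1),s['force'].round(1))
S=viewer.capture('scene');i=S['img']
h=cv2.cvtColor(i,cv2.COLOR_BGR2HSV)
m=cv2.inRange(h,(100,110,40),(120,255,255));m[:,:160]=0;m[:,400:]=0;m[:140]=0;m[280:]=0
ys,xs=np.nonzero(m);print('blue x',xs.min(),xs.max(),'y',ys.min(),ys.max(),len(xs))
cv2.imwrite(sys.argv[1],cv2.resize(i[130:280,170:430],(780,450),interpolation=2))
E
python3 look.py pics/c2.png
```

```text
[581.7 -27.2  62.4] [-3.2  0.5 15.4]
blue x 213 282 y 187 250 2048
```

View pics/c2.png

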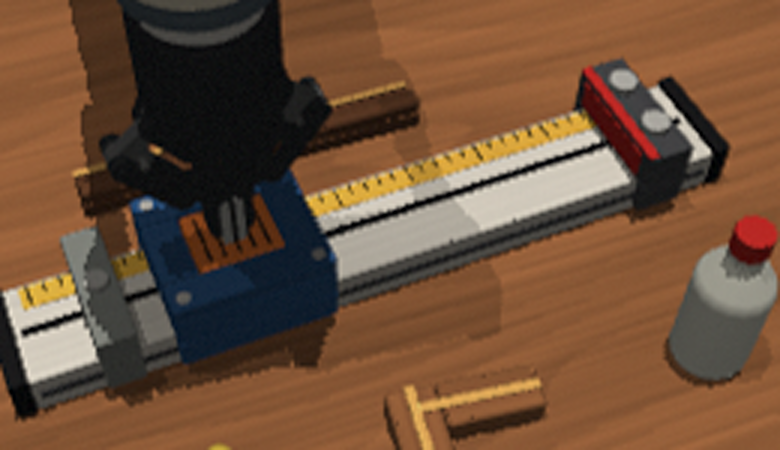

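The carriage has left the clamp and the fingertips are still centred on the button (about (232,222) in the crop). I carry on sliding.

Emit:
jog_arm --pt "0 0 0.003 0 0" --pt "0 0 0.006 0 0" --pt "0 0 0.007 0 0" --pt "0 0 0.007 0 0" --pt "0 0 0.007 0 0" --pt "0 0 0.007 0 0" --pt "0 0 0.007 0 0" --pt "0 0 0.006 0 0"

```text
time_s: 6.65
position: [579.4, 22.5, 62.4]
orientation: [0.002, -0.025, 1.0, -0.0]
force: [-2.6, -1.5, 14.1]
width: 0.0
grip_force: 7.2
```

Emit:
jog_arm --pt "0 0 0.007 0 0" --pt "0 0 0.007 0 0" --pt "0 0 0.007 0 0" --pt "0 0 0.007 0 0" --pt "0 0 0.007 0 0" --pt "0 0 0.007 0 0" --pt "0 0 0.005 0 0" --pt "0 0 0.003 0 0"

```text
time_s: 7.45
position: [577.1, 72.7, 62.4]
orientation: [0.003, -0.025, 1.0, -0.0]
force: [-1.6, -1.4, 12.9]
width: -0.1
grip_force: 7.1
```

Emit:
jog_arm --pt "0 0 0.003 0.0005 0" --pt "0 0 0.006 0 0" --pt "0 0 0.007 0 0" --pt "0 0 0.007 0.0005 0" --pt "0 0 0.007 0 0" --pt "0 0 0.007 0 0" --pt "0 0 0.007 0 0" --pt "0 0 0.006 0 0"

```text
time_s: 8.25
position: [574.8, 122.8, 62.3]
orientation: [0.003, -0.025, 1.0, 0.0]
force: [-3.0, -1.3, 17.3]
width: 0.1
grip_force: 8.8
```

Emit:
jog_arm --pt "0 0 0.007 0 0" --pt "0 0 0.007 0 0" --pt "0 0 0.007 0 0" --pt "0 0 0.007 0 0" --pt "0 0 0.005 0 0" --pt "0 0 0.003 0 0" --pt "0 0 0.001 0 0" --pt "0 0 0 0 0"

```text
time_s: 9.05
position: [573.1, 160.1, 62.4]
orientation: [0.003, -0.025, 1.0, 0.001]
force: [-2.8, -0.1, 17.4]
width: -0.0
grip_force: 8.6
```

```bash
python3 look.py pics/c3.png
```

```text
[573.1 160.1  62.4] [-2.8 -0.1 17.4]
blue x 307 374 y 159 218 1934
```

View pics/c3.png

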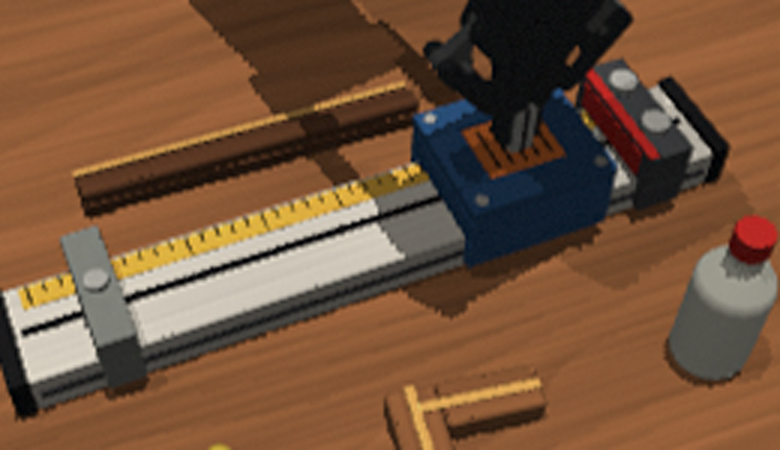

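A gap of about 20–25 mm to the red face is left, and the fingertips are still centred. I approach slowly and watch the y force.

Emit:
jog_arm --pt "0 0 0.002 0 0" --pt "0 0 0.004 0 0" --pt "0 0 0.004 0 0" --pt "0 0 0.004 0 0" --pt "0 0 0.003 0 0" --pt "0 0 0.002 0 0" --pt "0 0 0 0 0"

```text
time_s: 9.8
position: [572.2, 179.2, 62.4]
orientation: [0.003, -0.025, 1.0, 0.001]
force: [-2.7, 0.6, 17.8]
width: 0.0
grip_force: 8.4
```

Emit:
jog_arm --pt "0 0 0.001 0 0" --pt "0 0 0.001 0 0" --pt "0 0 0.001 0 0" --pt "0 0 0 0 0"

```text
time_s: 10.2
position: [572.1, 181.9, 62.4]
orientation: [0.003, -0.025, 1.0, 0.001]
force: [-2.8, -0.8, 16.4]
width: 0.1
grip_force: 8.5
```

Emit:
jog_arm --pt "0 0 0.001 0 0" --pt "0 0 0.001 0 0" --pt "0 0 0 0 0"

```text
time_s: 10.5
position: [571.9, 183.9, 62.4]
orientation: [0.003, -0.025, 1.0, 0.001]
force: [-2.9, -1.1, 16.9]
width: 0.2
grip_force: 8.5
```

Emit:
jog_arm --pt "0 0 0.001 0 0" --pt "0 0 0.001 0 0" --pt "0 0 0 0 0"

```text
time_s: 10.8
position: [571.9, 184.3, 62.3]
orientation: [0.003, -0.024, 1.0, -0.001]
force: [-2.1, -6.4, 17.9]
width: 0.3
grip_force: 8.9
```

The y force rose to 6.4 N and the motion halted at y≈184, as expected for contact with the stop. I check by picture.

```bash
python3 look.py pics/c4.png
```

```text
[571.9 184.3  62.3] [-2.1 -6.4 17.9]
blue x 318 385 y 156 214 1919
```

View pics/c4.png

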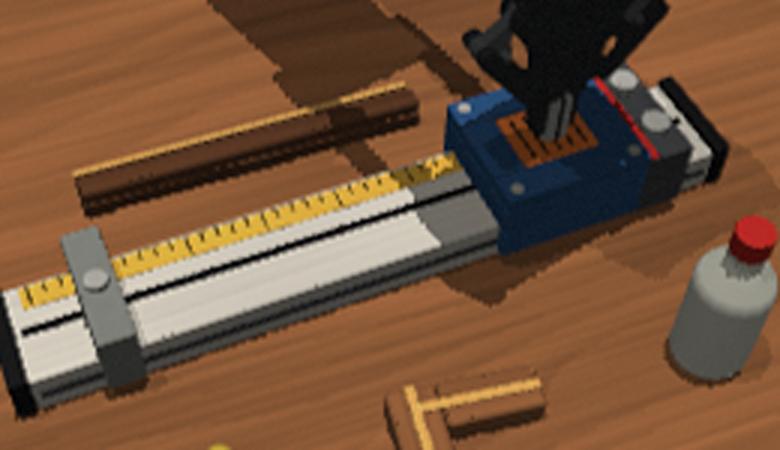

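The carriage sits flush against the red face with no gap. I lift straight up while the light push remains.

Emit:
jog_arm --pt "0 0 0 -0.002 0" --pt "0 0 0 -0.002 0" --pt "0 0 0 -0.003 0" --pt "0 0 0 -0.004 0" --pt "0 0 0 -0.006 0" --pt "0 0 0 -0.01 0" --pt "0 0 0 -0.02 0" --pt "0 0 0 -0.03 0"

```text
time_s: 11.65
position: [568.4, 185.3, 133.6]
orientation: [-0.003, -0.025, 1.0, -0.0]
force: [0.1, 0.4, 0.3]
width: -0.3
grip_force: 0.0
```

Emit:
jog_arm --pt "0 0 0 -0.03 0" --pt "0 0 0 -0.03 0" --pt "0 0.04 -0.02 0 0" --pt "0 0.04 -0.02 0 0" --pt "0 0.04 -0.02 0 0" --pt "0 0 0 0 0" --pt "0 0 0 0 0" --pt "0 0 0 0 0"

```text
time_s: 12.45
position: [453.6, 119.9, 195.7]
orientation: [0.0, -0.025, 1.0, 0.0]
force: [0.2, 0.1, -0.5]
width: -0.3
grip_force: 0.0
```

```bash
python3 look.py pics/c5.png
```

```text
[453.6 119.9 195.7] [ 0.2  0.1 -0.5]
blue x 318 385 y 152 214 1730
```

View pics/c5.png

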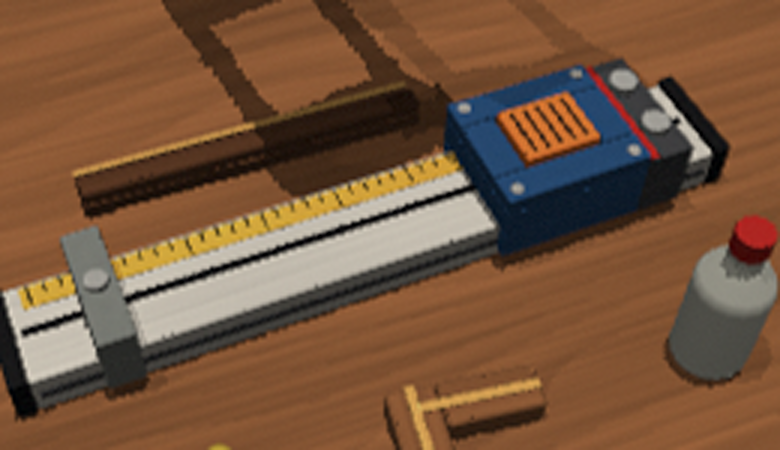

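The carriage is flush against the red stop, the button is up again, the arm is clear and nothing else has moved.

```bash
python3 -c "
from cell import ticket
print(ticket.finish_job())"
```

```text
the job is handed in; nothing more can be done
None
```

The carriage slid with the button held down until it rested against the red stop, then the button was released and the arm moved clear; the job was handed in at about 12.5 s, with no verdict returned.

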